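# Push a stuck stopper out of a centrifuge adapter sleeve

### The arm

A 6-joint arm with a two-finger parallel gripper is mounted at the origin on the work surface. World frame = base frame: x ahead of the robot, y to its left, z up, the work surface at z = 0. Lengths are in mm, angles in degrees, forces in N, time in s.
With the tool pointing down it reaches from about 350 to 775 mm from the base axis. Payload 5.5 kg.
Tool frame: the origin (TCP) lies at the very end of the fingers, on their centre line; the grasp point (between the pads) lies 19 mm behind it; z points along the fingers, y is the line along which they close (so a half turn about z gives the same grasp; the last joint's range is limited). The gripper opens to 85 mm and grips with 20 to 120 N. Pads are 22 mm wide; open, the fingers measure 114 mm over their backs; the gripper's body (76 mm by 85 mm) begins 54 mm behind the grasp point. The pads swing forward as they close: fully open they stand 13 mm farther back than shut.
Start: joints at [-80.764, 17.945, 2.641, 74.691, 0, 82.002], TCP at [170.359, -549.226, 231.323] pointing down, gripper open.
Joint ranges: [-158.12, 158.12], [-49.38, 96.58], [-58.88, 72.47], [-126.05, 133.96], [-84.25, 85.87], [-180, 180]. Speed limits (degrees/s): [147.25, 147.25, 180, 180, 180, 180].

### API

Orientations are given as [roll, pitch, yaw] about the fixed x, y, z axes, in that order (R = Rz(yaw) Ry(pitch) Rx(roll)).
In Python, from cell import manip, camrig gives the robot as it stands (manip), with the cameras (camrig).
- The arm moves only by the tool inch_along, called after "Request:" as name(argument=value, ...) on one line, values as JSON. Schema: {"type":"object","properties":{"segments":{"type":"array","items":{"type":"array","items":{"type":"number"},"minItems":6,"maxItems":6},"minItems":1,"maxItems":5},"jaw":{"type":"number"},"squeeze":{"type":"number"},"only":{"type":"string"},"quiet":{"type":"boolean"},"lines":{"type":"string"}},"required":["segments"],"additionalProperties":false}. segments is a list of rows, 1 to 5 of them, each of 6 numbers: dx, dy, dz in mm, then a rotation vector rx, ry, rz in degrees; each row shifts and turns the commanded pose from where the row before left it, along the tool's axes as they then stand; what a row does not reach is not made up. A row lasts 1/8 s, in which the tool goes at most 62.5 mm and 10.7 degrees, less where a joint would pass 70% of its speed; a pose out of reach is approached as far as the arm can. jaw is the finger opening in mm, set as the call begins (left out keeps the last). The fingers move at their own pace and stop on an object; squeeze is the grip in N (left out, the last holds). Time passes only in rows, so rows that do not move let the fingers close. The tool returns the time, the measured TCP pose, the force, the opening and the grip force at its end. only (a regular expression) keeps the lines of the reply that match it, lines (a string "A,B") keeps lines A to B, and quiet returns only ok. Input that does not fit is refused with a message, and nothing moves.
- manip.get_obs(): the state, without advancing time (a new reading comes with each control period).
- camrig.snapshot(name): name is "side" or "top" or "wrist"; returns a dict with "image" (384x512x3 uint8, red, green, blue), "depth" (384x512 float32, mm along the optical axis (not along the pixel's ray), 0 where there is no reading), "vfov" (degrees; the focal length in pixels is half the picture's height over the tangent of half this angle, whatever the lens; pixels are square), "cx", "cy" (the principal point, pixels), "world_from_camera" (4x4, takes a point from camera to world coordinates). Camera axes: x right, y down, z forward; pixel columns grow to the right and rows downward; lengths in mm; the calibration is good to about 2 mm. The wrist camera is an equidistant fisheye: a pixel r from the principal point sees the ray r / f radians off the axis. A picture is of the moment at which its call begins.
- manip.finish_job(): hands the job in; it is judged then, once.
The state is a dict: "time_s": time; "q": joint angles; "dq": joint speeds; "effort": joint torques, N m; "position": TCP position; "eef_rot": TCP orientation; "ft_force": force on the tool from outside, world axes, zero at the start; "wrist_torque": the same for the moment, N m; "finger_gap": finger opening in mm; "gripper_force": force on a finger pad.
Only numpy, scipy, OpenCV 4.12 (cv2) and the standard library are available. Lean on these libraries where they do the work, as an engineer would, in place of code of your own. Each camera call takes 0.05 s, during which the arm holds its last target. There are 200 camera calls.

### The job

A rubber stopper is stuck in the bore of the white adapter sleeve that is clamped upright in the ejection stand. Take the long push rod from the rack (leave the short plunger hanging there) and, holding it, push it down through the sleeve until the stopper drops into the tray below and the rod's collar sits on the sleeve's rim, then let go and leave the rod standing in the sleeve.

Things in the scene. Friction and masses are not known exactly. Their poses are not given: they have to be found in the camera images.
- push_rod: Long push rod hanging upright by its collar in a grey rack (top face 100 mm up). From the foot: shank 20 mm dia, 75 long; collar 54 dia, 6 thick; black cylindrical knob 28 dia, 50 tall (131 in all, 0.18 kg). Origin: centre of the foot, 25 mm above the bench in the rack; z up towards the knob. Lift it 75 mm to clear the rack.
- short_plunger: Bystander: short plunger hanging in the rack's other hole, 90 mm from the push rod. Same shank diameter and collar, but the shank is only 30 mm long, too short for the job, and the knob is a black ball 40 mm dia; top 155 mm above the bench. Origin on its axis 25 mm above the bench (45 mm below its foot); z up.
- stopper: Stuck stopper: dark rubber cylinder 33 mm dia, 30 mm long, seen down the sleeve's bore, its top 12 to 22 mm below the rim. Origin: its centre; z: its axis. Ribs in the bore grip it: pushing takes 10 to 17 N for some 20 to 33 mm, then it falls into the tray (centre then about 22 mm above the bench).
- sleeve_mouth (a point): Centre of the sleeve's upper rim, 130 mm above the bench; z up. Fixed upright white tube, 60 mm outside, 37 mm bore (31 between ribs), 65 long, open below, in a plate (85 x by 185 y, top 96 mm up, nuts to 110). Steel tray 150 x by 190 y centred below, floor 5 mm up, rim 20. Rod fully home: collar on this rim, foot 75 mm below it.

How it is judged:
By the outcome, as a careful person would: the job done as asked, in the order asked, and still so for the second after the job is handed in, with the robot touching nothing.
It also fails if it takes over 45 s, if anything falls off the work surface, if the arm or the gripper's body presses on something with over 40 N, if the wrist force passes 120 N, or if a joint passes its speed limit or range.

## Working session

There is one attempt and no reset: what is moved stays moved. The work goes in short steps, Python scripts to look and compute and a tool call to move; the robot and the scene stay as the last step left them, time stands still between calls to the robot, and variables do not carry over. Pictures are saved under pics/ and viewed, at most 10 in all, crops included, and the job is handed in when it is done.

```bash
ls; mkdir -p pics; python3 - <<'E'
from cell import manip, camrig
import cv2,numpy as np
a=[]
for n in("top","side"):
    s=camrig.snapshot(n); np.savez(f"pics/{n}0.npz",**s); a.append(s["image"])
    print(n,s["vfov"],s["cx"],s["cy"],np.round(s["world_from_camera"],3).tolist())
    cv2.imwrite(f"pics/{n}0.png",cv2.resize(s["image"][:,:,::-1],(800,600)))
o=manip.get_obs();print(o["time_s"],o["position"],o["eef_rot"],o["ft_force"])
E
```

```text
cell.py
pics
top 44.4730576270333 251.30605873227051 193.40107312158915 [[0.008, -0.999, 0.033, 490.296], [-1.0, -0.008, 0.021, 12.809], [-0.021, -0.033, -0.999, 1069.382], [0.0, 0.0, 0.0, 1.0]]
side 42.18725104337958 254.3724943628273 205.20143329793657 [[-0.963, -0.197, 0.181, 355.624], [-0.267, 0.748, -0.608, 608.793], [-0.015, -0.634, -0.773, 859.504], [0.0, 0.0, 0.0, 1.0]]
0.1 [ 170.26543295 -548.72992496  230.49281264] [-1.79906004e+02 -1.39654769e-02  1.72339037e+01] [0.57210909 0.41948588 0.47689432]
```

View pics/top0.png

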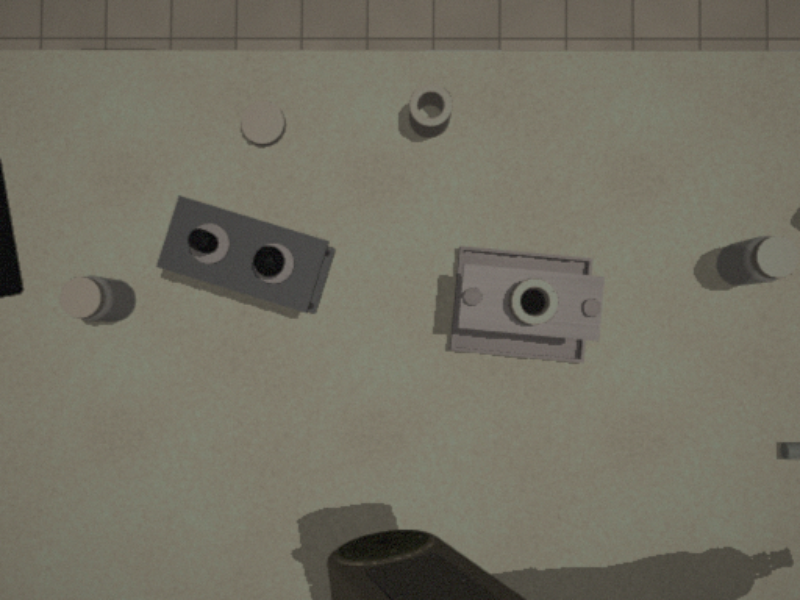

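View pics/side0.png

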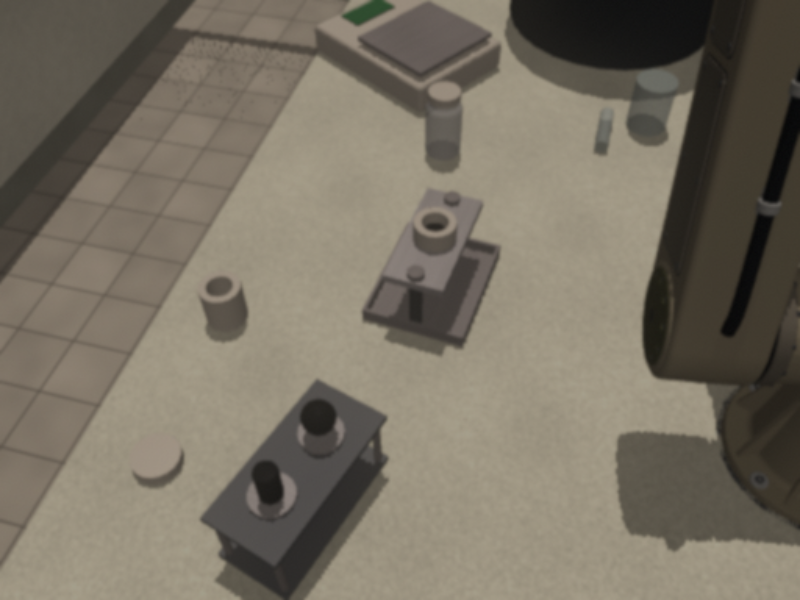

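The top view shows the push rod (cylindrical knob) at about (205,240), the ball plunger at (270,262) and the sleeve at (534,301). The side view shows the cylindrical knob at (267,480), the ball at (318,417) and the sleeve rim at (435,225). Both views are scaled to 800x600.

```bash
cat > h.py <<'E'
import numpy as np,cv2
def foc(s): return 192/np.tan(np.radians(float(s["vfov"]))/2)
def ray(s,uv):
    uv=np.atleast_2d(uv).astype(float);f=foc(s);W=s["world_from_camera"]
    d=np.c_[(uv[:,0]-s["cx"])/f,(uv[:,1]-s["cy"])/f,np.ones(len(uv))]
    return W[:3,3],d@W[:3,:3].T
def onz(s,uv,z):
    c,d=ray(s,uv); return c+d*((z-c[2])/d[:,2])[:,None]
def cloud(s):
    v,u=np.mgrid[:384,:512]; c,d=ray(s,np.c_[u.ravel(),v.ravel()])
    P=c+d*s["depth"].ravel()[:,None]; P[s["depth"].ravel()<=0]=np.nan
    return P.reshape(384,512,3)
E
python3 - <<'E'
from h import *
for n in("top","side"):
    s=dict(np.load(f"pics/{n}0.npz"));P=cloud(s);g=s["image"].max(2).astype(int)
    k=np.array([.64,.64])
    for name,c,zt,zl in (("rod",{"top":(205,240),"side":(267,475)}[n],156,(148,164)),("ball",{"top":(270,262),"side":(318,417)}[n],150,(142,164)),("rim",{"top":(534,301),"side":(435,225)}[n],130,(122,138)),
      ("rodcollar",{"top":(208,243),"side":(270,493)}[n],106,(101.5,112)),("ballcollar",{"top":(272,262),"side":(320,435)}[n],106,(101.5,112))):
        c=np.array(c)*k; v,u=np.mgrid[:384,:512]
        m=(np.hypot(u-c[0],v-c[1])<24)&(P[...,2]>zl[0])&(P[...,2]<zl[1])
        if 'collar' in name: m&=g>70
        if m.sum()<10: print(n,name,m.sum());continue
        uv=np.c_[u[m],v[m]]; X=onz(s,uv,zt)[:,:2]
        (cc,r)=cv2.minEnclosingCircle(X.astype(np.float32))
        print(n,name,m.sum(),"depthz",np.median(P[m][:,2]).round(1),"circ",np.round(cc,1),round(r,1),"bbox",X.min(0).round(1),X.max(0).round(1),"mean",X.mean(0).round(1))
E
```

```text
top rod 160 depthz 156.4 circ [597.7 276.2] 14.5 bbox [585.9 262.9] [611.6 290.6] mean [598.1 276.2]
top ball 288 depthz 151.4 circ [571.7 189.7] 19.4 bbox [553.6 171.1] [591.1 208.8] mean [572.2 189.8]
top rim 455 depthz 130.3 circ [ 524.2 -147.5] 30.0 bbox [ 495.4 -176. ] [ 553.4 -118.4] mean [ 524.  -147.9]
top rodcollar 486 depthz 104.9 circ [598.7 278.5] 49.8 bbox [549.8 228.8] [647.4 326.6] mean [597.1 270.8]
top ballcollar 503 depthz 103.2 circ [574.2 193. ] 49.6 bbox [525.6 143.5] [622.9 241.1] mean [572.8 186.8]
side rod 233 depthz 154.1 circ [596.9 282.2] 14.9 bbox [582.8 267.6] [610.6 296.8] mean [596.6 282. ]
side ball 308 depthz 149.5 circ [570.7 198.3] 19.0 bbox [553.2 179.5] [588.7 217.2] mean [570.8 197.7]
side rim 345 depthz 128.1 circ [ 523.  -140.8] 33.0 bbox [ 494.3 -173.7] [ 553.1 -108. ] mean [ 522.9 -140.8]
side rodcollar 427 depthz 104.5 circ [594.4 278.7] 39.6 bbox [563.7 239.4] [624.3 318.2] mean [593.7 285.8]
side ballcollar 359 depthz 104.4 circ [567.1 197. ] 41.2 bbox [530.  157.1] [607.1 234.1] mean [567.3 201.7]
```

Request:
inch_along(segments=[[0, 0, 0, 0, 0, -9.5], [0, 0, 0, 0, 0, -9.5], [0, 0, 0, 0, 0, -9.5], [0, 0, 0, 0, 0, -9.5], [0, 0, 0, 0, 0, -9.5]], jaw=56, squeeze=60)

```text
time_s: 0.72
position: [170.3, -548.9, 230.7]
eef_rot: [-180.0, -0.1, 65.0]
ft_force: [-1.2, -0.1, 0.3]
finger_gap: 56.1
gripper_force: 0.0
```

Request:
inch_along(segments=[[0, 0, 0, 0, 0, -9.5], [0, 0, 0, 0, 0, 0]])

```text
time_s: 0.98
position: [170.3, -548.9, 230.9]
eef_rot: [-180.0, -0.0, 74.1]
ft_force: [-0.4, -1.0, -0.7]
finger_gap: 56.2
gripper_force: 0.0
```

```bash
cat > d.py <<'E'
import sys,numpy as np
from cell import manip, camrig
from scipy.spatial.transform import Rotation as R
o=manip.get_obs(); t=np.array(sys.argv[1:4],float)
print(o["time_s"],o["position"].round(1),o["eef_rot"].round(2),"q",np.round(o["q"],1),"ft",o["ft_force"].round(1))
print("tool delta",R.from_euler("xyz",o["eef_rot"],degrees=True).inv().apply(t-o["position"]).round(1))
E
python3 d.py 597.8 276.2 235
```

```text
0.975 [ 170.3 -548.9  230.9] [-1.7998e+02 -5.0000e-02  7.4130e+01] q [-80.8  18.    2.6  74.7  -0.   25.1] ft [-0.4 -1.  -0.7]
tool delta [910.6 185.6  -3.5]
```

Request:
inch_along(segments=[[40, 20, 0, 0, 0, 0], [50, 20, 0, 0, 0, 0], [50, 20, 0, 0, 0, 0], [50, 20, 0, 0, 0, 0], [50, 20, 0, 0, 0, 0]])

```text
time_s: 1.6
position: [332.6, -343.9, 231.2]
eef_rot: [180.0, 0.0, 74.0]
ft_force: [1.2, -0.6, -0.1]
finger_gap: 55.9
gripper_force: 0.0
```

Request:
inch_along(segments=[[55, 10, 0, 0, 0, 0], [55, 10, 0, 0, 0, 0], [55, 10, 0, 0, 0, 0], [55, 10, 0, 0, 0, 0], [55, 10, 0, 0, 0, 0]])

```text
time_s: 2.22
position: [455.2, -92.6, 231.3]
eef_rot: [180.0, 0.0, 74.0]
ft_force: [1.2, -1.0, -0.3]
finger_gap: 56.3
gripper_force: 0.0
```

Request:
inch_along(segments=[[55, 8, 0, 0, 0, 0], [55, 8, 0, 0, 0, 0], [55, 6, 0, 0, 0, 0], [55, 6, 0, 0, 0, 0], [50, 2, 0, 0, 0, 0]])

```text
time_s: 2.85
position: [557.4, 159.3, 231.0]
eef_rot: [180.0, 0.0, 74.1]
ft_force: [0.8, -1.2, 0.5]
finger_gap: 56.2
gripper_force: 0.0
```

Request:
inch_along(segments=[[40, 2, 0, 0, 0, 0], [30, 0, 0, 0, 0, 0], [20, 0, 0, 0, 0, 0], [0, 0, 0, 0, 0, 0]])

```text
time_s: 3.35
position: [583.1, 244.7, 230.5]
eef_rot: [-180.0, 0.0, 74.2]
ft_force: [-0.9, -1.1, -0.8]
finger_gap: 55.6
gripper_force: 0.0
```

```bash
python3 d.py 597.8 276.2 180
```

```text
3.35 [583.1 244.7 230.5] [-1.7996e+02  3.0000e-02  7.4200e+01] q [ 15.5  24.6  12.2  77.7  -0.  121.3] ft [-0.9 -1.1 -0.8]
tool delta [34.3  5.6 50.4]
```

```bash
python3 - <<'E'
from cell import manip, camrig
import cv2,numpy as np
s=camrig.snapshot("wrist"); np.savez("pics/w1.npz",**s)
print(s["vfov"],s["cx"],s["cy"],np.round(s["world_from_camera"],3).tolist())
cv2.imwrite("pics/w1.png",cv2.resize(s["image"][:,:,::-1],(800,600)))
E
```

```text
65.70646984690485 254.4379728766567 188.86315660164902 [[0.962, -0.257, -0.089, 607.392], [-0.272, -0.91, -0.313, 326.034], [-0.001, 0.326, -0.945, 373.009], [0.0, 0.0, 0.0, 1.0]]
```

View pics/w1.png

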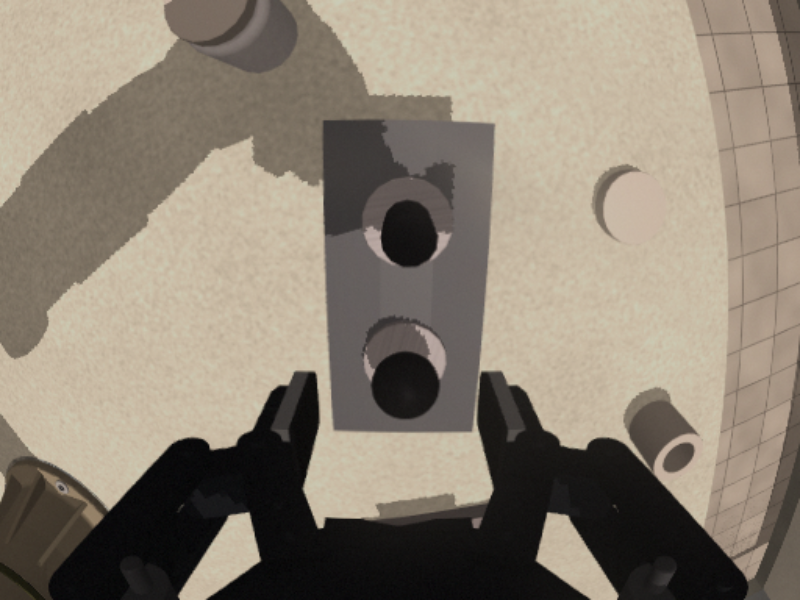

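The wrist view shows the rod's cylindrical knob at about (409,235) with its collar above it, and the ball at (405,385) between the fingers. I'll refine the knob's position from this view.

```bash
cat >> h.py <<'E'
def wray(s):
    v,u=np.mgrid[:384,:512].astype(float);f=foc(s);x=u-s["cx"];y=v-s["cy"];r=np.hypot(x,y)+1e-9;t=r/f
    d=np.stack([np.sin(t)*x/r,np.sin(t)*y/r,np.cos(t)],-1); W=s["world_from_camera"]
    return W[:3,3],d/d[...,2:]@W[:3,:3].T
def wtop(s,c,zt,zl,rad=30,gmax=None):
    C,d=wray(s);P=C+d*s["depth"][...,None];v,u=np.mgrid[:384,:512]
    m=(np.hypot(u-c[0],v-c[1])<rad)&(P[...,2]>zl[0])&(P[...,2]<zl[1])&(s["depth"]>0)
    X=(C+d*((zt-C[2])/d[...,2])[...,None])[m][:,:2]
    (cc,r)=cv2.minEnclosingCircle(X.astype(np.float32))
    print(m.sum(),"z",np.median(P[m][:,2]).round(1),"c",np.round(cc,1),"r",round(r,1),"mean",X.mean(0).round(1))
E
python3 - <<'E'
from h import *
s=dict(np.load("pics/w1.npz"))
wtop(s,(261,153),156,(153,164));wtop(s,(261,153),156,(150,164));wtop(s,(261,153),156,(154.5,164))
E
python3 d.py 597.8 276.2 170
```

```text
989 z 155.8 c [600.1 280.3] r 13.8 mean [599.9 280.3]
1016 z 155.8 c [600.1 280.3] r 13.8 mean [599.9 280.5]
912 z 155.9 c [599.8 279.9] r 13.3 mean [599.8 280. ]
3.4 [583.  243.7 230.6] [-1.7995e+02  5.0000e-02  7.4180e+01] q [ 15.4  24.5  12.2  77.7  -0.  121.2] ft [-0.1  0.2  0.1]
tool delta [35.3  5.5 60.6]
```

Request:
inch_along(segments=[[19, 3, 0, 0, 0, 0], [19, 3, 0, 0, 0, 0], [0, 0, 20, 0, 0, 0], [0, 0, 30, 0, 0, 0], [0, 0, 30, 0, 0, 0]])

```text
time_s: 4.03
position: [599.3, 277.1, 150.7]
eef_rot: [180.0, 0.0, 74.1]
ft_force: [-0.2, 0.4, 0.6]
finger_gap: 55.7
gripper_force: 0.0
```

Request:
inch_along(segments=[[0, 0, 20, 0, 0, 0], [0, 0, 10, 0, 0, 0], [0, 0, 6, 0, 0, 0], [0, 0, 0, 0, 0, 0]])

```text
time_s: 4.53
position: [599.5, 278.1, 115.6]
eef_rot: [180.0, -0.0, 74.2]
ft_force: [0.4, -0.1, -0.1]
finger_gap: 55.7
gripper_force: 0.0
```

```bash
python3 - <<'E'
from cell import manip, camrig
import cv2,numpy as np
s=camrig.snapshot("wrist"); np.savez("pics/w2.npz",**s)
cv2.imwrite("pics/w2.png",cv2.resize(s["image"][:,:,::-1],(800,600)))
from h import *
wtop(s,(261,250),156,(150,164),60)
E
python3 d.py 599 279 114
```

```text
2434 z 155.7 c [609.1 283.8] r 21.9 mean [601.3 283.7]
4.575 [599.8 278.3 116. ] [ 1.7995e+02 -3.0000e-02  7.4210e+01] q [ 17.9  30.3   5.1  64.7  -0.  123.7] ft [-0.7  0.3 -0.5]
tool delta [ 0.5 -0.9  2. ]
```

View pics/w2.png

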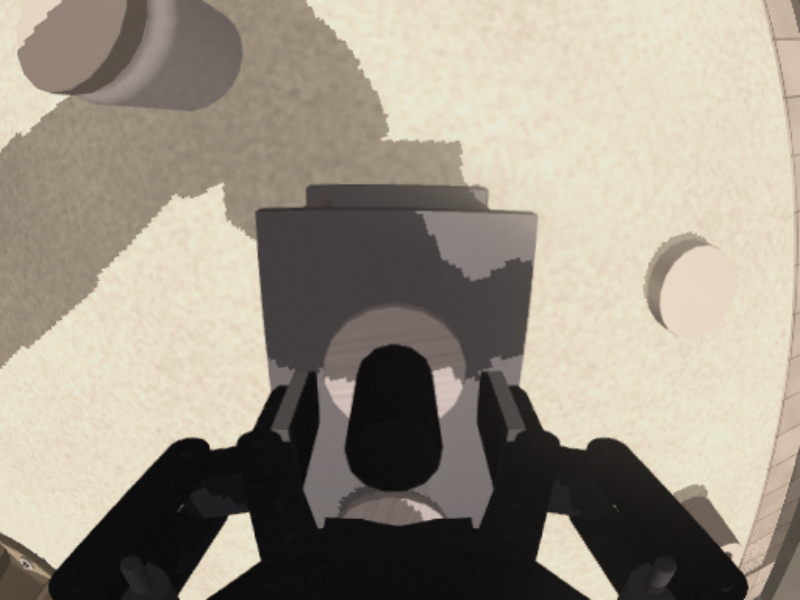

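The rod's knob stands centred between the open pads: axis at column 394, pads at 318 and 480. I'll check its offset along the pad width.

```bash
python3 - <<'E'
from h import *
s=dict(np.load("pics/w2.npz"))
for c in ((252,287),(252,285)):
  for r in(24,28,32): wtop(s,c,156,(153,160),r)
E
```

```text
1748 z 155.9 c [600.7 282.3] r 12.9 mean [600.9 282.7]
2215 z 155.8 c [600.4 281.4] r 14.3 mean [600.6 281.9]
2396 z 155.8 c [600.4 281.4] r 14.3 mean [600.4 281.7]
1689 z 155.9 c [601.2 283. ] r 12.5 mean [601.  283.5]
2125 z 155.8 c [600.7 281.8] r 13.8 mean [600.7 282.4]
2396 z 155.8 c [600.4 281.4] r 14.3 mean [600.4 281.7]
```

Request:
inch_along(segments=[[2, 0, 0, 0, 0, 0], [0, 0, 0, 0, 0, 0]])

```text
time_s: 4.82
position: [600.3, 280.6, 115.9]
eef_rot: [179.9, -0.0, 74.2]
ft_force: [0.8, -1.4, 0.4]
finger_gap: 56.1
gripper_force: 0.0
```

Request:
inch_along(segments=[[0, 0, 0, 0, 0, 0], [0, 0, 0, 0, 0, 0], [0, 0, 0, 0, 0, 0], [0, 0, 0, 0, 0, 0], [0, 0, 0, 0, 0, 0]], jaw=15, squeeze=90)

```text
time_s: 5.45
position: [600.1, 280.4, 115.7]
eef_rot: [180.0, -0.0, 74.2]
ft_force: [-1.1, 0.6, 3.7]
finger_gap: 26.1
gripper_force: 88.3
```

Request:
inch_along(segments=[[0, 0, -3, 0, 0, 0], [0, 0, -10, 0, 0, 0], [0, 0, -20, 0, 0, 0], [0, 0, -30, 0, 0, 0], [0, 0, -30, 0, 0, 0]])

```text
time_s: 6.08
position: [599.6, 280.1, 209.1]
eef_rot: [-180.0, 0.0, 74.2]
ft_force: [-0.7, 0.3, -1.7]
finger_gap: 25.9
gripper_force: 88.5
```

Request:
inch_along(segments=[[0, 0, -30, 0, 0, 0], [0, 0, -20, 0, 0, 0], [0, 0, -7, 0, 0, 0], [0, 0, 0, 0, 0, 0], [0, 0, 0, 0, 0, 0]])

```text
time_s: 6.7
position: [599.4, 280.1, 263.9]
eef_rot: [-179.9, 0.1, 74.2]
ft_force: [0.4, 0.4, -1.1]
finger_gap: 26.5
gripper_force: 88.5
```

```bash
python3 - <<'E'
from cell import manip, camrig
import cv2,numpy as np
for n in("wrist","side"):
    s=camrig.snapshot(n); np.savez(f"pics/{n}3.npz",**s)
    cv2.imwrite(f"pics/{n}3.png",cv2.resize(s["image"][:,:,::-1],(800,600)))
E
python3 d.py 524 -147.7 270
```

```text
6.8 [599.4 280.1 264. ] [-1.799e+02  7.000e-02  7.423e+01] q [ 18.1  28.2  22.4  84.4  -0.  123.9] ft [-0.5 -0.3 -1.8]
tool delta [-432.2   43.7   -5.5]
```

View pics/side3.png

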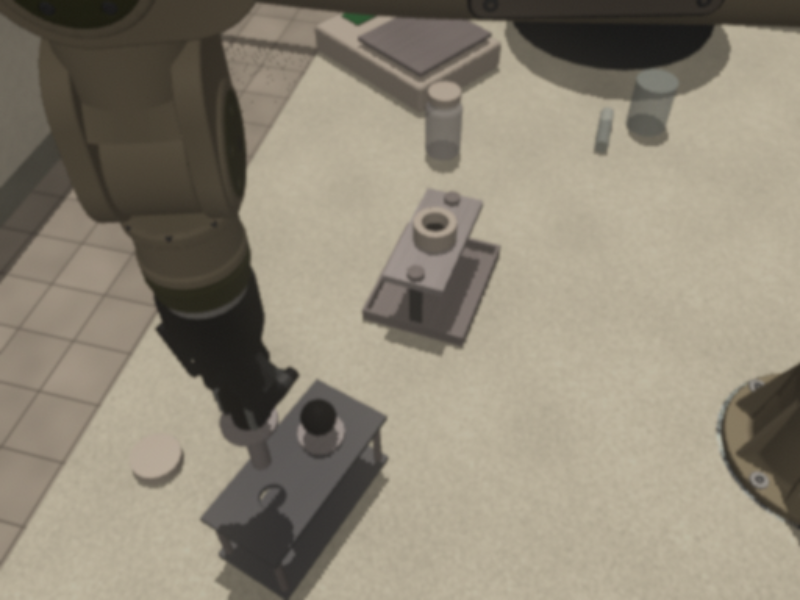

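The rod is out of the rack, held upright, and the plunger (318,417) is still in place. Next I go past the sleeve so the wrist camera sees it clear of the rod.

Request:
inch_along(segments=[[-30, 4, 0, 0, 0, 0], [-45, 4, 0, 0, 0, 0], [-50, 5, 0, 0, 0, 0], [-50, 5, 0, 0, 0, 0], [-50, 5, 0, 0, 0, 0]])

```text
time_s: 7.42
position: [560.1, 56.1, 264.7]
eef_rot: [-180.0, 0.0, 74.2]
ft_force: [0.1, 0.2, -2.2]
finger_gap: 26.1
gripper_force: 88.6
```

Request:
inch_along(segments=[[-50, 5, 0, 0, 0, 0], [-50, 5, 0, 0, 0, 0], [-50, 5, 0, 0, 0, 0], [-50, 5, 0, 0, 0, 0], [-40, 1, 0, 0, 0, 0]])

```text
time_s: 8.05
position: [515.2, -181.0, 264.7]
eef_rot: [-180.0, 0.0, 74.2]
ft_force: [0.5, -0.3, -1.3]
finger_gap: 26.4
gripper_force: 88.6
```

Request:
inch_along(segments=[[-25, 0, 0, 0, 0, 0], [-10, 0, 0, 0, 0, 0], [0, 0, 0, 0, 0, 0], [0, 0, 0, 0, 0, 0]])

```text
time_s: 8.55
position: [506.6, -211.9, 265.2]
eef_rot: [-180.0, -0.0, 74.3]
ft_force: [-0.1, 0.7, -0.9]
finger_gap: 26.1
gripper_force: 88.6
```

```bash
python3 - <<'E'
from cell import manip, camrig
import cv2,numpy as np
for n in("wrist",):
    s=camrig.snapshot(n); np.savez(f"pics/{n}4.npz",**s)
    cv2.imwrite(f"pics/{n}4.png",cv2.resize(s["image"][:,:,::-1],(800,600)))
E
python3 d.py 524 -147.7 270
```

```text
8.6 [ 506.6 -211.8  265.3] [-1.800e+02 -2.000e-02  7.431e+01] q [-31.1  14.6   2.9  78.3   0.   74.6] ft [ 0.7  1.6 -2.1]
tool delta [66.4 -0.6 -4.7]
```

View pics/wrist4.png

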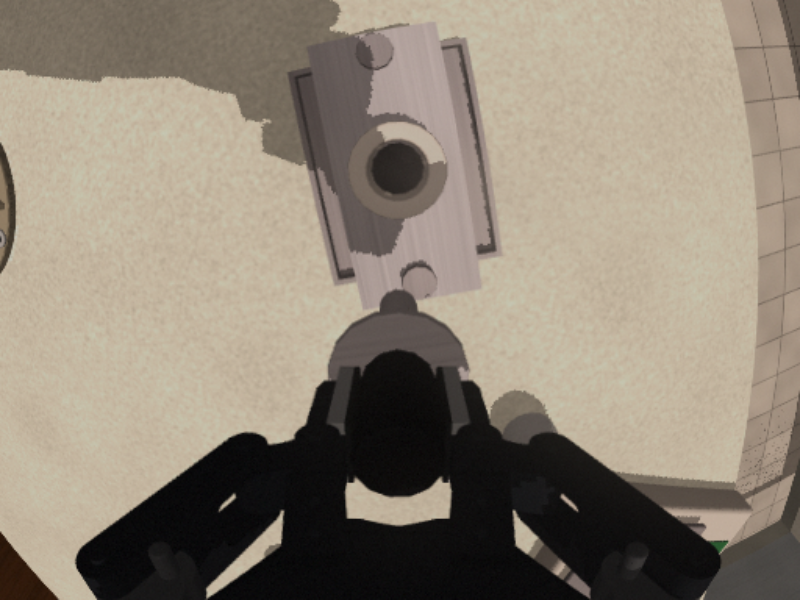

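Wrist view: the sleeve rim is centred at about (398,167), the rod's collar edge is at (398,311) and the foot's edge at (399,290), so the rod lines up with the bore column-wise. Now I compute the offset.

```bash
python3 - <<'E'
from h import *
from scipy.spatial.transform import Rotation as R
s=dict(np.load("pics/wrist4.npz"));C,d=wray(s)
wtop(s,(255,107),130,(124,136),45)
wtop(s,(255,107),130,(127,134),45)
def pt(u,v,z):
    u,v=int(round(u/1.5625)),int(round(v/1.5625));q=d[v,u];return C+q*(z-C[2])/q[2]
T=np.array([506.6,-211.9]);a=np.radians(74.2);tx=np.array([np.cos(a),np.sin(a)]);ty=np.array([np.sin(a),-np.cos(a)])
print("cam",C.round(1))
for n,p,z,r in(("foot",(399,290),174,10),("collar",(398,311),249,27),("knobtop",(398,496),305,-14)):
    P=pt(*p,z)[:2]-r*tx; print(n,P.round(1),"rel tool",((P-T)@tx).round(1),((P-T)@ty).round(1))
for v in range(178,206): print(v,s["depth"][v,255].round(0),s["image"][v,255].tolist(),end=" | ")
E
```

```text
1959 z 129.8 c [ 525.4 -146.8] r 29.9 mean [ 525.5 -146.8]
1920 z 129.9 c [ 525.4 -146.8] r 29.9 mean [ 525.6 -146.6]
cam [ 530.6 -130.5  407.8]
foot [ 507.2 -215.2] rel tool -3.0 1.5
collar [ 507.1 -215. ] rel tool -2.9 1.3
knobtop [ 508.1 -211.6] rel tool 0.7 1.3
178 319.0 [172, 156, 151] | 179 320.0 [172, 155, 151] | 180 322.0 [171, 155, 149] | 181 322.0 [173, 157, 150] | 182 322.0 [173, 156, 151] | 183 322.0 [175, 160, 155] | 184 321.0 [174, 160, 153] | 185 242.0 [120, 108, 104] | 186 241.0 [72, 64, 62] | 187 238.0 [71, 63, 62] | 188 235.0 [70, 62, 61] | 189 232.0 [73, 65, 62] | 190 231.0 [71, 64, 62] | 191 229.0 [72, 63, 62] | 192 227.0 [72, 64, 62] | 193 225.0 [71, 65, 61] | 194 222.0 [72, 64, 61] | 195 219.0 [73, 65, 63] | 196 218.0 [73, 65, 63] | 197 167.0 [69, 62, 59] | 198 166.0 [69, 61, 59] | 199 163.0 [74, 67, 64] | 200 164.0 [88, 81, 77] | 201 163.0 [97, 89, 85] | 202 162.0 [97, 87, 83] | 203 164.0 [94, 83, 81] | 204 164.0 [95, 84, 82] | 205 164.0 [95, 86, 82] |
```

Request:
inch_along(segments=[[25, -1, 0, 0, 0, 0], [30, 0, 0, 0, 0, 0], [15.3, 0, 0, 0, 0, 0], [0, 0, 0, 0, 0, 0], [0, 0, 0, 0, 0, 0]])

```text
time_s: 9.22
position: [524.6, -145.3, 265.3]
eef_rot: [180.0, 0.0, 74.2]
ft_force: [0.2, -0.4, -1.6]
finger_gap: 26.2
gripper_force: 88.6
```

Request:
inch_along(segments=[[0, 0, 20, 0, 0, 0], [0, 0, 18, 0, 0, 0], [0, 0, 0, 0, 0, 0], [0, 0, 0, 0, 0, 0]])

```text
time_s: 9.72
position: [524.7, -145.6, 227.9]
eef_rot: [180.0, 0.0, 74.2]
ft_force: [0.5, 0.3, -1.3]
finger_gap: 26.2
gripper_force: 88.7
```

```bash
python3 - <<'E'
from cell import manip, camrig
import cv2,numpy as np
a=[]
for n,c in (("side",(285,150)),("top",(342,193))):
    s=camrig.snapshot(n); np.savez(f"pics/{n}5.npz",**s)
    im=s["image"][c[1]-70:c[1]+70,c[0]-50:c[0]+50,::-1]; a.append(cv2.resize(im,(400,560),interpolation=cv2.INTER_CUBIC))
cv2.imwrite("pics/c5.png",np.hstack(a))
E
python3 d.py 525 -147 270
```

```text
9.825 [ 525.  -145.5  228.3] [1.799e+02 2.000e-02 7.421e+01] q [-23.9  14.5  -2.4  73.   -0.   81.9] ft [-0.9  1.3 -2.3]
tool delta [ -1.4   0.5 -41.7]
```

View pics/c5.png

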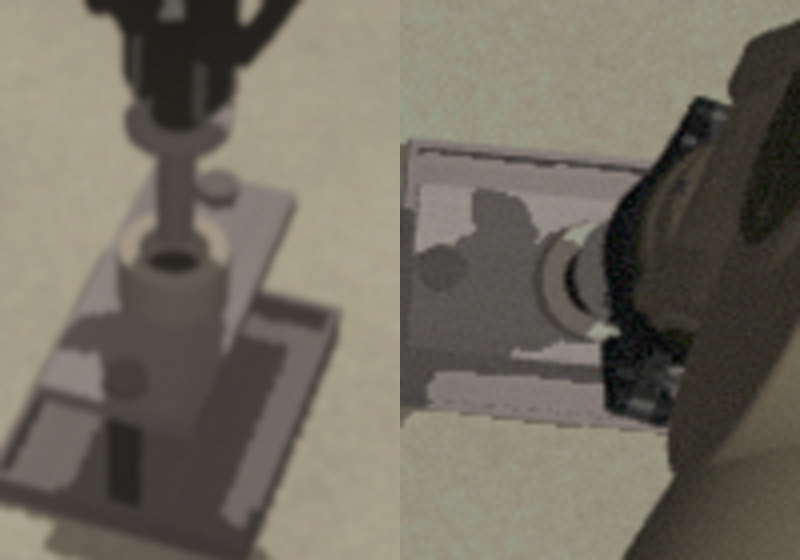

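In the side crop the shank (column 177) hangs centred over the bore (172,250), with the foot just above the rim. So I insert.

Request:
inch_along(segments=[[0, 0, 6, 0, 0, 0], [0, 0, 6, 0, 0, 0], [0, 0, 5, 0, 0, 0], [0, 0, 0, 0, 0, 0]])

```text
time_s: 10.32
position: [524.1, -144.7, 209.6]
eef_rot: [-179.9, -0.0, 74.2]
ft_force: [-0.1, 0.2, -2.4]
finger_gap: 26.4
gripper_force: 88.7
```

Request:
inch_along(segments=[[0, 0, 4, 0, 0, 0], [0, 0, 4, 0, 0, 0], [0, 0, 4, 0, 0, 0], [0, 0, 0, 0, 0, 0]])

```text
time_s: 10.82
position: [525.2, -145.2, 199.4]
eef_rot: [179.9, 0.0, 74.2]
ft_force: [-0.3, -0.3, 3.6]
finger_gap: 26.7
gripper_force: 89.1
```

Request:
inch_along(segments=[[0, 0, 4, 0, 0, 0], [0, 0, 4, 0, 0, 0], [0, 0, 0, 0, 0, 0]])

```text
time_s: 11.2
position: [525.3, -145.3, 191.3]
eef_rot: [179.9, 0.0, 74.2]
ft_force: [0.2, 0.4, 4.4]
finger_gap: 26.3
gripper_force: 89.0
```

```bash
python3 d.py 525 -147 146
```

```text
11.2 [ 525.3 -145.3  191.3] [1.7985e+02 2.0000e-02 7.4230e+01] q [-23.9  15.4  -6.6  67.9  -0.   81.9] ft [0.2 0.4 4.4]
tool delta [-1.7  0.1 45.3]
```

Request:
inch_along(segments=[[0, 0, 4, 0, 0, 0], [0, 0, 4, 0, 0, 0], [0, 0, 4, 0, 0, 0]])

```text
time_s: 11.58
position: [525.2, -145.2, 179.7]
eef_rot: [179.9, 0.0, 74.2]
ft_force: [-1.4, 0.9, 7.0]
finger_gap: 26.2
gripper_force: 89.1
```

Request:
inch_along(segments=[[0, 0, 4, 0, 0, 0], [0, 0, 4, 0, 0, 0], [0, 0, 4, 0, 0, 0]])

```text
time_s: 11.95
position: [524.2, -144.8, 165.4]
eef_rot: [-179.9, -0.0, 74.2]
ft_force: [0.2, 0.3, -2.7]
finger_gap: 26.5
gripper_force: 88.6
```

Request:
inch_along(segments=[[0, 0, 4, 0, 0, 0], [0, 0, 4, 0, 0, 0], [0, 0, 4, 0, 0, 0], [0, 0, 0, 0, 0, 0]])

```text
time_s: 12.45
position: [524.3, -144.9, 153.9]
eef_rot: [-180.0, 0.0, 74.2]
ft_force: [-0.8, 0.3, -3.4]
finger_gap: 26.1
gripper_force: 88.5
```

```bash
python3 d.py 525 -147 146
```

```text
12.45 [ 524.3 -144.9  153.9] [-179.96    0.     74.23] q [-23.9  16.6 -10.3  63.2  -0.   81.9] ft [-0.8  0.3 -3.4]
tool delta [-1.9  1.3  7.9]
```

The force dropped from 7 to -3 N, so the stopper appears to have fallen. Now I seat the collar gently.

Request:
inch_along(segments=[[0, 0, 3, 0, 0, 0], [0, 0, 2, 0, 0, 0], [0, 0, 0, 0, 0, 0]])

```text
time_s: 12.82
position: [524.4, -144.9, 149.1]
eef_rot: [-180.0, 0.0, 74.2]
ft_force: [0.4, -1.2, -1.6]
finger_gap: 25.9
gripper_force: 88.5
```

Request:
inch_along(segments=[[0, 0, 1, 0, 0, 0], [0, 0, 1, 0, 0, 0], [0, 0, 0, 0, 0, 0]])

```text
time_s: 13.2
position: [524.5, -144.9, 147.2]
eef_rot: [-180.0, 0.0, 74.2]
ft_force: [-0.3, 0.2, -1.4]
finger_gap: 26.4
gripper_force: 88.5
```

Request:
inch_along(segments=[[0, 0, 1, 0, 0, 0], [0, 0, 0, 0, 0, 0]])

```text
time_s: 13.45
position: [524.5, -144.9, 146.2]
eef_rot: [-180.0, 0.0, 74.2]
ft_force: [0.3, -0.2, -1.8]
finger_gap: 26.1
gripper_force: 88.5
```

Request:
inch_along(segments=[[0, 0, 1, 0, 0, 0], [0, 0, 0, 0, 0, 0]])

```text
time_s: 13.7
position: [524.6, -145.0, 145.7]
eef_rot: [180.0, 0.0, 74.2]
ft_force: [-1.3, 0.3, 2.5]
finger_gap: 26.2
gripper_force: 89.1
```

Request:
inch_along(segments=[[0, 0, 1, 0, 0, 0], [0, 0, 0, 0, 0, 0]])

```text
time_s: 13.95
position: [524.6, -145.0, 145.6]
eef_rot: [179.9, 0.0, 74.2]
ft_force: [-3.9, 1.3, 8.5]
finger_gap: 26.4
gripper_force: 89.2
```

Request:
inch_along(segments=[[0, 0, 1, 0, 0, 0], [0, 0, 0, 0, 0, 0]])

```text
time_s: 14.2
position: [524.7, -145.0, 145.6]
eef_rot: [179.9, 0.0, 74.2]
ft_force: [-4.8, 1.3, 13.9]
finger_gap: 26.3
gripper_force: 89.7
```

The collar is seated. I relax the push and look before letting go.

Request:
inch_along(segments=[[0, 0, -2, 0, 0, 0], [0, 0, 0, 0, 0, 0]])

```text
time_s: 14.45
position: [524.8, -145.1, 145.6]
eef_rot: [180.0, 0.0, 74.2]
ft_force: [-1.7, 0.8, 4.8]
finger_gap: 26.2
gripper_force: 88.9
```

```bash
python3 - <<'E'
from cell import manip, camrig
import cv2,numpy as np
s=camrig.snapshot("side"); np.savez("pics/side6.npz",**s)
cv2.imwrite("pics/c6.png",cv2.resize(s["image"][90:240,210:350,::-1],(560,600),interpolation=cv2.INTER_CUBIC))
E
```

```text
(no output)
```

View pics/c6.png

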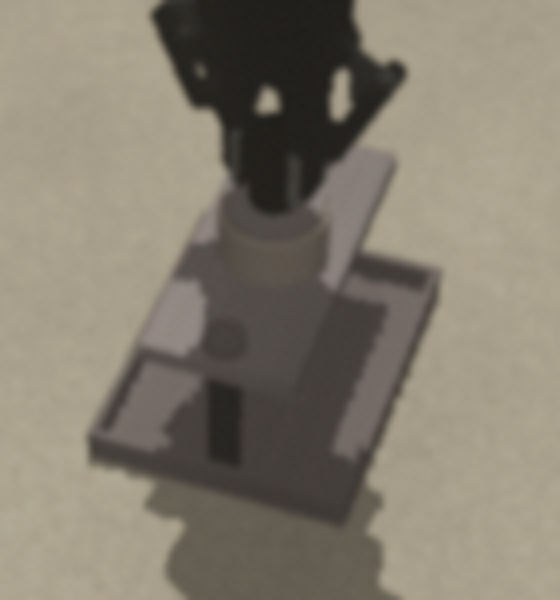

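The collar sits flush on the rim at about (275,225). I release and retreat upward.

Request:
inch_along(segments=[[0, 0, 0, 0, 0, 0], [0, 0, 0, 0, 0, 0], [0, 0, 0, 0, 0, 0], [0, 0, 0, 0, 0, 0], [0, 0, 0, 0, 0, 0]], jaw=60)

```text
time_s: 15.12
position: [524.5, -145.0, 145.2]
eef_rot: [-180.0, 0.0, 74.2]
ft_force: [0.4, 0.2, 1.1]
finger_gap: 60.4
gripper_force: 0.0
```

Request:
inch_along(segments=[[0, 0, -10, 0, 0, 0], [0, 0, -30, 0, 0, 0], [0, 0, -40, 0, 0, 0], [0, 0, -20, 0, 0, 0], [0, 0, 0, 0, 0, 0]])

```text
time_s: 15.75
position: [525.7, -145.4, 247.7]
eef_rot: [179.7, 0.0, 74.2]
ft_force: [0.7, -0.0, -0.0]
finger_gap: 60.2
gripper_force: 0.0
```

Request:
inch_along(segments=[[-30, 0, 0, 0, 0, 0], [-50, 0, 0, 0, 0, 0], [-50, 0, 0, 0, 0, 0], [-20, 0, 0, 0, 0, 0], [0, 0, 0, 0, 0, 0]])

```text
time_s: 16.38
position: [483.1, -290.0, 244.3]
eef_rot: [-179.9, -0.1, 74.1]
ft_force: [0.4, 0.9, 0.3]
finger_gap: 60.0
gripper_force: 0.0
```

```bash
python3 - <<'E'
from cell import manip, camrig
import cv2,numpy as np
from h import *
a=[]
for n in("wrist","side"):
    s=camrig.snapshot(n); np.savez(f"pics/{n}7.npz",**s); a.append(s["image"][:,:,::-1] if n=="wrist" else cv2.resize(s["image"][90:240,210:350,::-1],(358,384),interpolation=cv2.INTER_CUBIC))
cv2.imwrite("pics/c7.png",cv2.resize(np.hstack(a),(800,353)))
P=cloud(s);m=(abs(P[...,0]-525)<95)&(abs(P[...,1]+147)<110)&(P[...,2]>12)&(P[...,2]<40)
print("low pts",m.sum())
E
```

```text
low pts 647
```

View pics/c7.png

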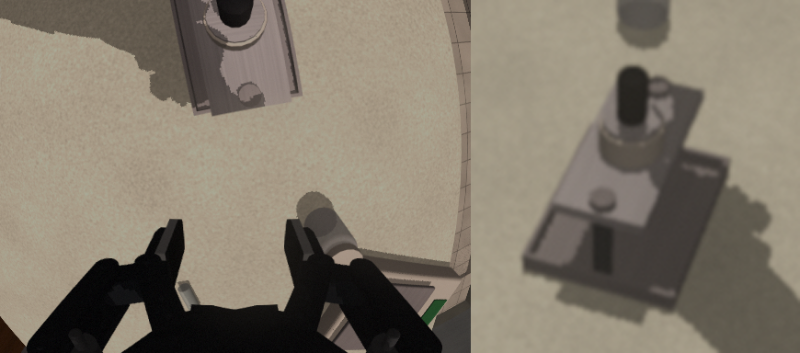

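The rod stands with its collar on the rim. Its foot is 10 mm below the sleeve's lower end, so the stopper must be out. Everything else is in place.

```bash
python3 -c "
from cell import manip, camrig
print(manip.finish_job())"
```

```text
the job is handed in; nothing more can be done
None
```

I handed the job in at about 16.5 s: the push rod stands released in the sleeve with its collar on the rim, and the short plunger was left hanging in the rack; the stopper was hidden under the plate, but the push force dropped off and the rod's foot is 10 mm below the sleeve's lower end, so it must be out.

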